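# Replace the broken lens of a rear lamp cluster

### The arm

A 6-joint arm with a two-finger parallel gripper is mounted at the origin on the work surface. World frame = base frame: x ahead of the robot, y to its left, z up, the work surface at z = 0. Lengths are in m, angles in rad, forces in N, time in s.
With the tool pointing down it reaches from about 0.15 to 0.775 m from the base axis. Payload 6.1 kg.
Tool frame: the origin (TCP) lies on the mounting face of the last link; the fingertips stand 173 mm ahead of it and the grasp point (between the pads) lies 155 mm ahead of it; z points along the fingers, y is the direction in which the jaws open and shut (so a half turn about z gives the same grasp; the last joint's range is limited). The gripper opens to 85 mm and grips with 20 to 120 N. Pads are 22 mm wide; open, the fingers measure 114 mm over their backs; the gripper's body (76 mm by 85 mm) begins 54 mm behind the grasp point. The pads swing forward as they close: fully open they stand 13 mm farther back than shut.
Start: joints at [1.203, 0.126, -0.04, 1.405, 0, 1.571], TCP at [0.189, 0.49, 0.405] pointing down, gripper open.
Joint ranges: [-2.72, 2.72], [-0.95, 1.95], [-1.27, 1.35], [-1.78, 2.02], [-1.46, 1.47], [-3.14, 3.14]. Speed limits (rad/s): [2.39, 2.39, 3.01, 3.14, 3.14, 3.14].

### API

Orientations are given as a 3x3 rotation matrix whose columns are the frame's x, y, z axes.
In Python, from bench import env gives the robot as it stands.
- The arm moves only by the tool apply_moves, never from a script. Its argument "rows" is a list that holds one entry, the list of rows, each a list of 7 numbers: the shift along the world's x, y, z normalised to -1 to 1, where 1 is 2 cm, then the turn, a rotation vector about the world's x, y, z normalised to -1 to 1, where 1 is 8 degrees, then the opening, from 0 (shut) to 1 (fully open). A call has exactly 10 rows; each row shifts and turns the commanded pose from where the row before left it; what a row does not reach is not made up. A row lasts 1/8 s, in which the tool goes at most 62.5 mm and 10.7 degrees, less where a joint would pass 70% of its speed; a pose out of reach is approached as far as the arm can. A call with a number of a shift or a turn outside -1 to 1 is refused whole. A call with a gripper value outside its range is refused whole. The fingers move at their own pace and stop on an object; the grip force is fixed at half the most. Time passes only in rows, so rows that do not move let the fingers close, or fill a call up. It gives the time, the measured TCP pose, the force and the opening at its end, in the units of the state.
- env.sense(): the state, without advancing time (a new reading comes with each control period).
- env.camera(name): name is "side" or "top" or "wrist"; returns a dict with "color" (400x640x3 uint8, blue, green, red), "K" (3x3 intrinsics, pixels), "camera_from_world" (4x4, takes a point from world to camera coordinates). Camera axes: x right, y down, z forward; pixel columns grow to the right and rows downward; lengths in m; the calibration is good to about 2 mm. The wrist camera is an equidistant fisheye: a pixel r from the principal point sees the ray r / f radians off the axis. A picture is of the moment at which its call begins. There is no depth.
- env.finish_job(): hands the job in, once; it reports no verdict.
Trained networks look in a picture, given as the dict that the camera call returned (one of the last four; its "shot" number tells which), for a name from the list of things; names that differ only in an ending like _2 or _b are one class to them, and where a whole thing is asked for, a point or a joint stands for the part that bears it (a point fixed in the world has none). Each returns a list of dicts, best first, with "confidence" (0 to 1); they miss things now and then, are a little off and sometimes report something else, mostly with a low value. They report only what shows in the picture. A call takes as long as a camera call. They do not tell look-alikes from the thing itself.
- env.regions_of(picture, thing): "pixels" (400x640 bool, what is visible of it) and "box" ([left, top, right, bottom] in pixels, round what is visible of it).
The state is a dict: "t": time; "joints": joint angles; "qvel": joint speeds; "joint_efforts": joint torques, N m; "tool_pos": TCP position; "tool_rot": TCP orientation; "ft_force": force on the tool from outside, world axes, zero at the start; "moment": the same for the moment, N m; "grip_width": opening from 0.0 (shut) to 1.0 (fully open).
Only numpy, scipy, OpenCV 4.12 (cv2) and the standard library are available. Lean on these libraries where they do the work, as an engineer would, in place of code of your own. Each camera call takes 0.05 s, during which the arm holds its last target. There are 200 camera calls.

### The job

One of the three lenses on this rear lamp cluster is broken; its screws are already out. Take the broken lens off and put it in the scrap box, then fit the new lens of the same size from the packing sheet in its place, set down (not dropped) squarely and fully home on the base. Leave the two good lenses as they are and do not disturb the other things on the bench.

Things in the scene. Friction and masses are not known exactly. Their poses are not given: they have to be found in the camera images.
- lamp: Rear lamp cluster lying on its back, fixed to the bench: a black base 364 mm long (along its y), 88 mm wide (x), its top face 14 mm above the bench, on a perforated steel strip 408 mm long and 60 mm wide. Three equal lamp seats in a row along y, 118 mm apart, each carrying one lens. Origin: centre of the underside, on the bench; z up.
- seat0 (a point): Centre of the lamp seat at the lamp's -y end, on the base's top face (14 mm above the bench). Every seat is a raised grey plinth 50 mm (x) by 90 mm (y), 8 mm high, with a step 44 by 84 mm on it to 13 mm above the base; a bulb stands on it to 28 mm above the base and touches nothing. A lens caps it with 4 mm to spare on each side and its rim rests on the base.
- seat1 (a point): The same for the middle seat.
- seat2 (a point): The same for the seat at the lamp's +y end.
- lens_broken: The broken lens, loose on one of the three seats (which one differs from start to start): red plastic cap, open underneath, 104 mm long (its y), 64 mm wide (x), 34 mm high, walls 3 mm, about 50 g. Its corner at +x, +y is broken away over 44 mm (x) by 31 mm (y); both long sides are whole for at least 20 mm either side of the middle, so it can be gripped there across its width. Origin: centre of the rim's plane (underside); z up, out of the lamp. Can be lifted straight off.
- lens_a: A good lens in place on a seat, loose too: red plastic cap, 104 x 64 x 34 mm, 60 g, same form as the broken one but whole. Origin: centre of its underside, y along its length. To be left alone.
- lens_b: The other good lens in place, equal to lens_a. To be left alone.
- lens_new: The new lens, on the packing sheet, rim down: red plastic cap 104 mm (y) x 64 mm (x) x 34 mm high, walls 3 mm, inside 98 x 58 mm, 60 g (masses may vary by a third). The same either way round (half turn). Origin: centre of its underside; z up.
- lens_small: A lens for a smaller lamp beside it on the sheet, rim down: 76 x 48 x 26 mm, same look. It does not fit; bystander.
- scrap_box: Grey open tote fixed on the bench: outside 250 mm (its x) x 170 mm (y) x 60 mm high, walls and floor about 4 mm; some thin red scraps on its floor. Origin: centre of its underside.
- sheet: Packing sheet of cardboard, fixed, 260 mm (x) x 160 mm (y), 2 mm thick, with the new and the small lens. It lies on one side of the lamp and the scrap box on the other; which side is which differs. Origin: centre of its underside.
- pliers: Pliers with black grips lying on the bench, 180 mm long (x); bystander. Origin near the joint, on the bench.
- spray_can: White spray can standing, 52 mm across, 190 mm high; bystander. Origin: centre of its underside.
- reflector: Bright headlamp reflector bowl standing on its narrow end, 140 mm across, 55 mm high; bystander. Origin: centre of its underside.
There are look-alikes about, which are no part of the job. What is shaped like the lens_broken but pink or yellow is not meant. What is shaped like the lens_new but green is not meant.

How it is judged:
At the end, for the whole second after the job is handed in: New lens on the freed seat: centre within 9 mm, along the lamp within 0.18 rad (either way round), upright within 0.06 rad, rim on the base within 3.5 mm, at rest. Broken lens at rest inside the scrap box, below its rim. Both good lenses upright, within 10 mm of their start ((horizontal distance between lens_new and seat0 below 0.009 m or horizontal distance between lens_new and seat1 below 0.009 m or horizontal distance between lens_new and seat2 below 0.009 m) and z of lens_new in the frame of lamp between 0.011 and 0.0175 m and angle between each of lens_new, lens_a, lens_b's own z axis and vertical below 0.06 rad and angle between the y axis of lens_new and the y axis of lamp, either way round below 0.18 rad and linear speed of each of lens_new, lens_broken below 0.02 m/s and x of lens_broken in the frame of scrap_box between -0.121 and 0.121 m and y of lens_broken in the frame of scrap_box between -0.081 and 0.081 m and z of lens_broken in the frame of scrap_box below 0.06 m and distance of each of lens_a, lens_b from where it was at the start of the episode below 0.01 m); the robot touches nothing.
It fails at once if a good lens is shifted by more than 10 mm (distance of any of lens_a, lens_b from where it was at the start of the episode above 0.01 m).
It fails at once if the new lens is dropped: it falls free, faster than 0.5 m/s, 30 mm or more above the bench (contact force between anything else and lens_new below 0.1 N and linear speed of lens_new above 0.5 m/s and height (world z) of lens_new above 0.03 m).
It fails at once if a bystander (small lens, pliers, spray can, reflector) is moved by more than 30 mm or the can tipped (distance of any of lens_small, pliers, spray_can, reflector from where it was at the start of the episode above 0.03 m or angle between spray_can's own z axis and vertical above 0.3 rad).
It also fails if it takes over 64 s, if anything falls off the work surface, if the arm or the gripper's body presses on something with over 40 N, if the wrist force passes 120 N, or if a joint passes its speed limit or range.

## Working session

There is one attempt and no reset: what is moved stays moved. The work goes in short steps, Python scripts to look and compute and a tool call to move; the robot and the scene stay as the last step left them, time stands still between calls to the robot, and variables do not carry over. Pictures are saved under pics/ and viewed, about 8 in all and at most 12, crops included, and the job is handed in when it is done.

Besides the shell and the picture viewer there is one more tool, called after ">>>" by a JSON object that holds its "op" and its "data", one argument or row to a line. apply_moves: Moves the arm, as the interface text tells. Scaled input: -1 to 1 covers 2 cm each way for a shift and 8 degrees each way for a turn. Its arguments: {"type":"object","properties":{"rows":{"type":"array"}},"required":["rows"]}

```bash
mkdir -p pics; ls
cat > h.py <<'E'
import numpy as np, cv2
from bench import env
def ground(pic,uv,z):
    K=np.array(pic["K"]);T=np.array(pic["camera_from_world"]);R,t=T[:3,:3],T[:3,3]
    c=-R.T@t; d=R.T@np.linalg.inv(K)@np.array([uv[0],uv[1],1.])
    return c+d*(z-c[2])/d[2]
E
python3 - <<'E'
from h import *
for n in ("top","side"):
    p=env.camera(n); cv2.imwrite(f"pics/{n}0.png",p["color"])
    T=np.array(p["camera_from_world"]);print(n,(-T[:3,:3].T@T[:3,3]).round(3),np.array(p["K"]).round(1).tolist())
    if n=="top":
        for th in ["lamp","lens_broken","lens_a","lens_new","lens_small","scrap_box","sheet","pliers","spray_can","reflector"]:
            for r in env.regions_of(p,th)[:5]:
                v,u=np.nonzero(r["pixels"]); 
                print(th,round(r["confidence"],2),r["box"],ground(p,(u.mean(),v.mean()),0.03)[:2].round(3))
print(env.sense())
E
```

```text
pics
top [0.251 0.07  1.256] [[414.2, 0.0, 321.2], [0.0, 414.2, 199.8], [0.0, 0.0, 1.0]]
lamp 0.76 [278.9, 176.7, 411.2, 214.6] [0.531 0.005]
lamp 0.41 [239.9, 113.3, 263.5, 150.5] [0.748 0.287]
lens_broken 0.93 [285.8, 230.3, 315.2, 264.1] [0.37  0.136]
lens_broken 0.76 [324.5, 181.0, 360.7, 200.7] [ 0.54  -0.012]
lens_broken 0.61 [343.7, 223.5, 374.1, 265.2] [ 0.376 -0.04 ]
lens_a 0.67 [290.0, 174.5, 324.1, 202.8] [0.56  0.112]
lens_a 0.56 [365.3, 185.1, 404.4, 205.1] [ 0.53  -0.124]
lens_new 0.88 [202.6, 223.2, 238.6, 248.9] [0.414 0.368]
lens_new 0.72 [143.3, 220.8, 182.0, 253.7] [0.419 0.536]
lens_new 0.58 [190.0, 285.0, 228.5, 313.0] [0.239 0.391]
lens_new 0.34 [430.6, 162.6, 505.9, 253.7] [ 0.478 -0.376]
lens_small 0.74 [213.8, 188.6, 242.9, 208.5] [0.541 0.352]
scrap_box 0.97 [428.8, 162.7, 507.6, 255.5] [ 0.478 -0.377]
sheet 0.93 [199.2, 179.9, 255.9, 262.5] [0.474 0.344]
sheet 0.29 [278.1, 177.9, 412.2, 215.4] [0.527 0.002]
pliers 0.9 [313.5, 86.2, 322.6, 134.7] [0.8   0.061]
spray_can 0.73 [238.3, 115.8, 261.7, 152.0] [0.747 0.286]
spray_can 0.71 [326.2, 181.9, 363.1, 203.
[... 245 characters left out ...]
  1.40539799e+00,
       -2.14413245e-05,  1.57079652e+00]), 'qvel': array([ 0.00014876, -0.00037411, -0.00111801,  0.00115195,  0.00057466,
        0.00101045]), 'joint_efforts': array([ 9.71577720e-04, -4.35433459e+01,  3.52942872e+01,  1.15169358e-03,
        1.07935434e-04,  1.59002385e-07]), 'tool_pos': array([0.18876783, 0.48987223, 0.40471447]), 'tool_rot': array([[-9.33120299e-01,  3.59564329e-01,  3.38652416e-05],
       [ 3.59564330e-01,  9.33120299e-01,  2.82537133e-05],
       [-2.14413169e-05,  3.85408463e-05, -9.99999999e-01]]), 'ft_force': array([-0.00734862, -0.30754292, -0.80751985]), 'moment': array([-0.01336998, -0.0126975 ,  0.01218432]), 'grip_width': 0.9988475569100831}
```

View pics/top0.png

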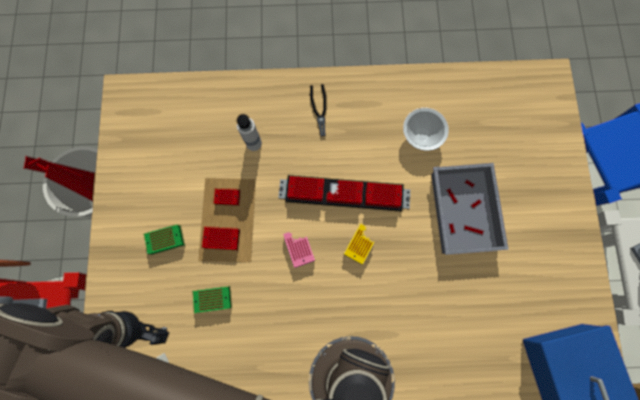

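View pics/side0.png

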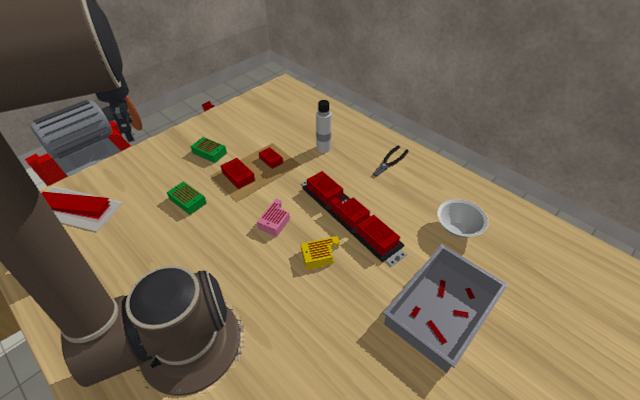

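The top picture shows the lamp's row of lenses at about (305,190), (344,191) and (384,196). The middle one has the white bulb showing at its corner near (334,187). The candidates are:
- **Broken lens:** red middle lens (344,191), pink (298,249) and yellow (360,245). Only the red one on the lamp fits.
- **New lens:** red large (221,239), green (164,239), green (212,300) and red small (227,197). The large red one on the sheet fits.

I'll confirm this in an enlarged crop.

```bash
cat >> h.py <<'E'
def reds(pic,z,roi,pr=True):
    im=pic["color"].astype(int);m=((im[...,2]>90)&(im[...,1]<60)&(im[...,0]<60)).astype(np.uint8)
    l,t,r,b=roi;mm=np.zeros_like(m);mm[t:b,l:r]=m[t:b,l:r]
    cs,_=cv2.findContours(mm,cv2.RETR_EXTERNAL,cv2.CHAIN_APPROX_NONE);out=[]
    for c in cs:
        if cv2.contourArea(c)<60: continue
        w=np.array([ground(pic,p[0],z)[:2] for p in c],np.float32)
        (cx,cy),(a,bb),ang=cv2.minAreaRect((w*1000).astype(np.float32))
        print("red",cv2.boundingRect(c),round(cx),round(cy),"size",round(a),round(bb),"ang",round(ang,1))
E
python3 - <<'E'
from h import *
p=env.camera("top")
c=p["color"]
crop=c[165:270,190:420];cv2.imwrite("pics/crop1.png",cv2.resize(crop,None,fx=3.4,fy=3.4,interpolation=cv2.INTER_CUBIC))
reds(p,0.048,(270,165,420,220)); reds(p,0.036,(195,215,250,260)); reds(p,0.028,(195,180,250,212))
for th,z in (("scrap_box",.06),("sheet",.002),("lamp",.014)):
    r=env.regions_of(p,th)[0];b=r["box"]
    cs,_=cv2.findContours(r["pixels"].astype(np.uint8),0,1);cc=max(cs,key=cv2.contourArea)
    w=np.array([ground(p,q[0],z)[:2] for q in cc],np.float32)*1000
    print(th,cv2.minAreaRect(w))
E
```

```text
red (366, 182, 36, 24) 528 -121 size 106 64 ang 83.2
red (327, 180, 36, 23) 542 -5 size 104 64 ang 83.4
red (287, 176, 37, 23) 556 113 size 105 64 ang 83.2
red (202, 227, 37, 24) 413 369 size 105 65 ang 84.9
red (214, 189, 25, 16) 541 356 size 73 47 ang 87.9
scrap_box ((475.50830078125, -364.6771240234375), (265.4745178222656, 196.95509338378906), 2.9366848468780518)
sheet ((478.7400817871094, 356.005859375), (163.08474731445312, 261.73675537109375), 87.8884048461914)
lamp ((418.4556579589844, 371.5090637207031), (109.03520202636719, 64.1893310546875), 84.40938568115234)
```

View pics/crop1.png

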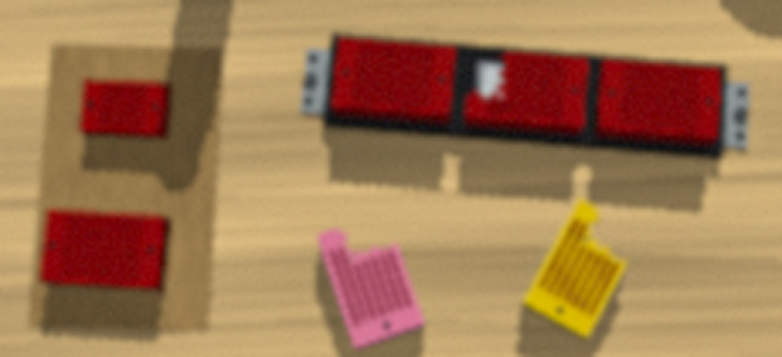

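The crop confirms it. The broken lens is the red middle one, with its bulb showing at crop (489,78). The new lens is the large red one at crop (104,250), measured at 105x65 mm. The pink and yellow ones and the small lens are bystanders. The seats are 118 mm apart along 83.2°. I'll move above the broken lens.

>>> {"op": "apply_moves", "data": {
  "rows": [
    [[0.7,-1,-0.2,0,0,-0.38,1],[0.7,-1,-0.2,0,0,-0.38,1],[0.7,-1,-0.2,0,0,-0.38,1],[0.7,-1,-0.2,0,0,-0.38,1],[0.7,-1,-0.2,0,0,-0.38,1],[0.7,-1,-0.2,0,0,-0.38,1],[0.7,-1,-0.2,0,0,-0.38,1],[0.7,-1,-0.2,0,0,-0.38,1],[0.7,-1,-0.2,0,0,-0.38,1],[0.7,-1,-0.2,0,0,-0.38,1]]
  ]
}}

```text
t: 2.05
tool_pos: [0.3291, 0.2892, 0.3647]
tool_rot: [[-0.622, 0.783, 0.0], [0.783, 0.622, 0.0], [0.0, 0.0, -1.0]]
ft_force: [0.9, -1.1, -0.4]
grip_width: 1.001
```

>>> {"op": "apply_moves", "data": {
  "rows": [
    [[0.7,-1,-0.2,0,0,-0.38,1],[0.7,-1,-0.2,0,0,-0.38,1],[0.7,-1,-0.2,0,0,-0.38,1],[0.7,-1,-0.2,0,0,-0.38,1],[0.7,-1,-0.2,0,0,-0.38,1],[0.7,-1,-0.2,0,0,-0.38,1],[0.7,-1,-0.2,0,0,-0.38,1],[0.7,-1,-0.2,0,0,-0.38,1],[0.7,-1,-0.2,0,0,-0.38,1],[0.7,-1,-0.2,0,0,-0.38,1]]
  ]
}}

```text
t: 3.3
tool_pos: [0.4692, 0.0892, 0.3247]
tool_rot: [[-0.14, 0.99, 0.0], [0.99, 0.14, 0.0], [0.0, 0.0, -1.0]]
ft_force: [0.2, 0.4, 0.9]
grip_width: 1.0
```

>>> {"op": "apply_moves", "data": {
  "rows": [
    [[0.7,-1,-0.2,0,0,-0.38,1],[0.7,-1,-0.2,0,0,-0.38,1],[0.7,-1,-0.2,0,0,-0.38,1],[0.7,-1,-0.2,0,0,-0.38,1],[0.7,-0.8,-0.2,0,0,-0.38,1],[0,0,-0.4,0,0,0,1],[0,0,-0.4,0,0,0,1],[0,0,-0.4,0,0,0,1],[0,0,0,0,0,0,1],[0,0,0,0,0,0,1]]
  ]
}}

```text
t: 4.55
tool_pos: [0.5387, -0.0058, 0.2809]
tool_rot: [[0.123, 0.992, 0.0], [0.992, -0.123, 0.0], [0.0, 0.0, -1.0]]
ft_force: [0.4, -1.0, 0.9]
grip_width: 0.997
```

```bash
cat >> h.py <<'E'
def wground(pic,uv,z):
    K=np.array(pic["K"]);T=np.array(pic["camera_from_world"]);R,t=T[:3,:3],T[:3,3];c=-R.T@t
    q=(np.array(uv,float)-K[:2,2])/np.array([K[0,0],K[1,1]]);r=np.linalg.norm(q)+1e-9
    d=R.T@np.r_[q/r*np.sin(r),np.cos(r)]
    return c+d*(z-c[2])/d[2]
def wreds(pic,z,amin=300):
    im=pic["color"].astype(int);m=((im[...,2]>80)&(im[...,1]<60)&(im[...,0]<60)).astype(np.uint8)
    m=cv2.morphologyEx(m,cv2.MORPH_OPEN,np.ones((5,5)))
    cs,_=cv2.findContours(m,cv2.RETR_EXTERNAL,cv2.CHAIN_APPROX_NONE)
    for c in cs:
        if cv2.contourArea(c)<amin: continue
        w=np.array([wground(pic,p[0],z)[:2] for p in c],np.float32)*1000
        (cx,cy),(a,bb),ang=cv2.minAreaRect(w)
        print("red",cv2.boundingRect(c),round(cx,1),round(cy,1),"size",round(a),round(bb),"ang",round(ang,1))
E
python3 - <<'E'
from h import *
p=env.camera("wrist");cv2.imwrite("pics/w1.png",p["color"])
T=np.array(p["camera_from_world"]);print((-T[:3,:3].T@T[:3,3]).round(3))
wreds(p,0.048)
E
```

```text
[0.548 0.077 0.249]
red (278, 143, 95, 215) 539.7 -43.8 size 190 64 ang 83.3
red (277, 0, 100, 126) 557.8 104.1 size 85 64 ang 83.2
```

View pics/w1.png

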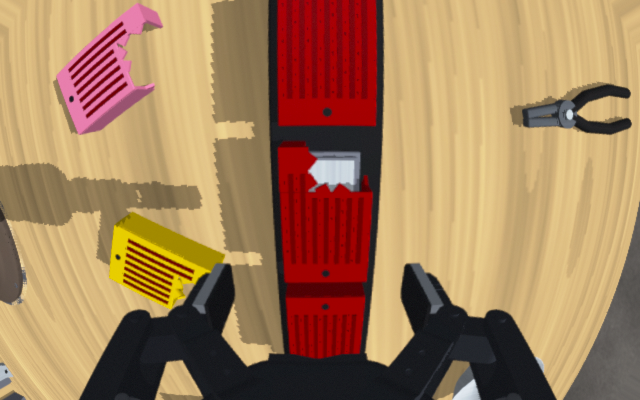

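The wrist view shows the broken lens centred under the jaws. Its whole end is at about (326,281) and its remaining top-left corner is near (281,147). The bulb is at (335,170).

Run:
```python
from h import *
p=env.camera("wrist")
for uv in [(279,147),(373,192),(286,281),(369,281),(278,127),(376,127),(287,298),(365,298)]: print(uv,wground(p,uv,0.048).round(4)[:2])
```

```text
(279, 147) [0.5201 0.0514]
(373, 192) [0.5791 0.0131]
(286, 281) [ 0.5087 -0.05  ]
(369, 281) [ 0.5723 -0.0582]
(278, 127) [0.5213 0.0645]
(376, 127) [0.5847 0.0571]
(287, 298) [ 0.5067 -0.0662]
(365, 298) [ 0.5684 -0.0742]
```

>>> {"op": "apply_moves", "data": {
  "rows": [
    [[0.3,0,-0.9,0,0,0,1],[0,0,-0.9,0,0,0,1],[0,0,-0.9,0,0,0,1],[0,0,-0.9,0,0,0,1],[0,0,-0.8,0,0,0,1],[0,0,-0.1,0,0,0,1],[0,0,0,0,0,0,0],[0,0,0,0,0,0,0],[0,0,0,0,0,0,0],[0,0,0,0,0,0,0]]
  ]
}}

```text
t: 5.9
tool_pos: [0.5451, -0.0061, 0.1915]
tool_rot: [[0.123, 0.992, 0.002], [0.992, -0.123, 0.0], [0.0, 0.001, -1.0]]
ft_force: [0.2, 0.5, 4.1]
grip_width: 0.738
```

The grip holds at 62.7 mm. Next I lift it and carry it to the box.

>>> {"op": "apply_moves", "data": {
  "rows": [
    [[0,0,0.5,0,0,0,0],[0,0,1,0,0,0,0],[0,0,1,0,0,0,0],[0,0,1,0,0,0,0],[0,0,1,0,0,0,0],[-0.2,-1,0,0,0,0,0],[-0.2,-1,0,0,0,0,0],[-0.2,-1,0,0,0,0,0],[-0.2,-1,0,0,0,0,0],[-0.2,-1,0,0,0,0,0]]
  ]
}}

```text
t: 7.15
tool_pos: [0.5237, -0.108, 0.2795]
tool_rot: [[0.124, 0.992, -0.002], [0.992, -0.124, 0.0], [-0.0, -0.002, -1.0]]
ft_force: [0.6, 0.5, -0.1]
grip_width: 0.736
```

>>> {"op": "apply_moves", "data": {
  "rows": [
    [[-0.2,-1,0,0,0,0,0],[-0.2,-1,0,0,0,0,0],[-0.2,-1,0,0,0,0,0],[-0.2,-1,0,0,0,0,0],[-0.2,-1,0,0,0,0,0],[-0.2,-1,0,0,0,0,0],[-0.2,-1,0,0,0,0,0],[-0.2,-1,0,0,0,0,0],[-0.2,-1,0,0,0,0,0],[-0.2,-1,0,0,0,0,0]]
  ]
}}

```text
t: 8.4
tool_pos: [0.4845, -0.3075, 0.2807]
tool_rot: [[0.123, 0.992, 0.0], [0.992, -0.123, -0.0], [-0.0, 0.0, -1.0]]
ft_force: [0.2, 0.5, -1.3]
grip_width: 0.741
```

>>> {"op": "apply_moves", "data": {
  "rows": [
    [[-0.2,-1,0,0,0,0,0],[-0.2,-1,0,0,0,0,0],[-0.2,-1,0,0,0,0,0],[0,0,0,0,0,0,0],[0,0,0,0,0,0,0],[0,0,0,0,0,0,0],[0,0,0,0,0,0,0],[0,0,0,0,0,0,0],[0,0,0,0,0,0,0],[0,0,0,0,0,0,0]]
  ]
}}

```text
t: 9.65
tool_pos: [0.4728, -0.3661, 0.2807]
tool_rot: [[0.123, 0.992, 0.0], [0.992, -0.123, -0.0], [-0.0, 0.0, -1.0]]
ft_force: [-0.7, -0.6, -1.6]
grip_width: 0.738
```

Run:
```python
from h import *
p=env.camera("top");a=cv2.resize(p["color"][140:280,180:540],None,fx=2.2,fy=2.2,interpolation=cv2.INTER_CUBIC)
w=env.camera("wrist");b=cv2.resize(w["color"],(448,280))
H=np.zeros((308+280,792,3),np.uint8);H[:308]=a;H[308:,:448]=b
cv2.imwrite("pics/c2.png",H)
```

```text
(no output)
```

View pics/c2.png

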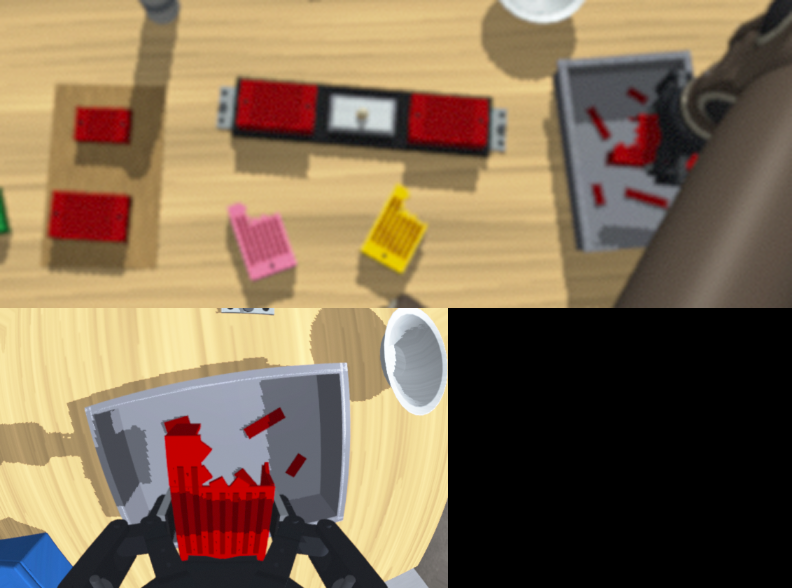

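The lens is held over the scrap box and the freed seat is bare, at about (362,113) in the composite. I lower it, release, and go up.

>>> {"op": "apply_moves", "data": {
  "rows": [
    [[0,0,-1,0,0,0,0],[0,0,-1,0,0,0,0],[0,0,-1,0,0,0,0],[0,0,-1,0,0,0,0],[0,0,-0.3,0,0,0,0],[0,0,0,0,0,0,0],[0,0,0,0,0,0,1],[0,0,0,0,0,0,1],[0,0,0,0,0,0,1],[0,0,0.5,0,0,0,1]]
  ]
}}

```text
t: 11.0
tool_pos: [0.4725, -0.3659, 0.2045]
tool_rot: [[0.123, 0.992, -0.001], [0.992, -0.123, 0.001], [0.001, -0.001, -1.0]]
ft_force: [-0.1, 1.1, 0.4]
grip_width: 0.997
```

>>> {"op": "apply_moves", "data": {
  "rows": [
    [[0,0,1,0,0,0,1],[0,0,1,0,0,0,1],[0,0,1,0,0,0,1],[0,0,1,0,0,0,1],[0,0,1,0,0,0,1],[-0.1,1,0,0,0,0,1],[-0.1,1,0,0,0,0,1],[-0.1,1,0,0,0,0,1],[-0.1,1,0,0,0,0,1],[-0.1,1,0,0,0,0,1]]
  ]
}}

```text
t: 12.25
tool_pos: [0.4625, -0.2644, 0.3045]
tool_rot: [[0.123, 0.992, -0.0], [0.992, -0.123, 0.0], [0.0, -0.0, -1.0]]
ft_force: [-0.0, -0.2, 0.6]
grip_width: 1.001
```

>>> {"op": "apply_moves", "data": {
  "rows": [
    [[-0.1,1,0,0,0,0,1],[-0.1,1,0,0,0,0,1],[-0.1,1,0,0,0,0,1],[-0.1,1,0,0,0,0,1],[-0.1,1,0,0,0,0,1],[-0.1,1,0,0,0,0,1],[-0.1,1,0,0,0,0,1],[-0.1,1,0,0,0,0,1],[-0.1,1,0,0,0,0,1],[-0.1,1,0,0,0,0,1]]
  ]
}}

```text
t: 13.5
tool_pos: [0.4425, -0.0649, 0.3047]
tool_rot: [[0.123, 0.992, 0.0], [0.992, -0.123, 0.0], [0.0, 0.0, -1.0]]
ft_force: [0.2, -0.6, 0.5]
grip_width: 0.999
```

Run:
```python
from h import *
p=env.camera("top")
cv2.imwrite("pics/t3.png",cv2.resize(p["color"][140:280,180:540],None,fx=2.2,fy=2.2,interpolation=cv2.INTER_CUBIC))
cv2.imwrite("pics/w3.png",env.camera("wrist")["color"])
# bare seat: bright grey step top at z=.027
im=p["color"].astype(int);m=((im.min(2)>130)&(im.max(2)-im.min(2)<40)).astype(np.uint8);mm=m*0;mm[178:204,322:370]=m[178:204,322:370]
c=max(cv2.findContours(mm,0,1)[0],key=cv2.contourArea)
w=np.array([ground(p,q[0],.025)[:2] for q in c],np.float32)*1000;print(cv2.minAreaRect(w))
reds(p,0.048,(270,165,420,220)); reds(p,0.036,(195,215,250,260))
```

```text
((544.7705078125, -5.6117706298828125), (84.62240600585938, 44.39408874511719), 83.41853332519531)
red (287, 176, 37, 23) 556 113 size 106 64 ang 83.4
red (202, 227, 38, 24) 412 368 size 106 64 ang 84.6
```

View pics/t3.png

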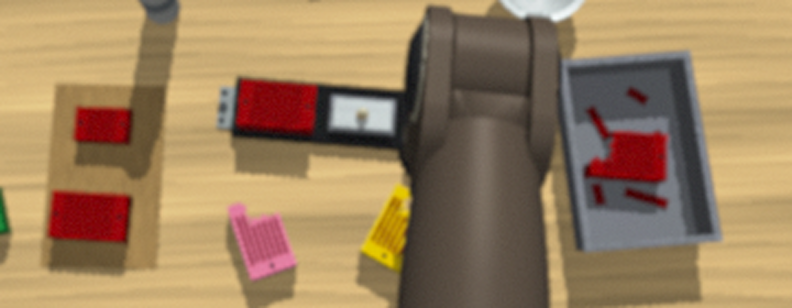

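The broken lens lies flat in the box at about (632,155) in the crop. The seat measures (0.545,-0.006). Now I go above the new lens.

>>> {"op": "apply_moves", "data": {
  "rows": [
    [[-0.07,1,0,0,0,0,1],[-0.07,1,0,0,0,0,1],[-0.07,1,0,0,0,0,1],[-0.07,1,0,0,0,0,1],[-0.07,1,0,0,0,0,1],[-0.07,1,0,0,0,0,1],[-0.07,1,0,0,0,0,1],[-0.07,1,0,0,0,0,1],[-0.07,1,0,0,0,0,1],[-0.07,1,0,0,0,0,1]]
  ]
}}

```text
t: 14.85
tool_pos: [0.4287, 0.1344, 0.3047]
tool_rot: [[0.123, 0.992, 0.0], [0.992, -0.123, -0.0], [-0.0, 0.0, -1.0]]
ft_force: [0.1, 0.4, -0.0]
grip_width: 1.0
```

>>> {"op": "apply_moves", "data": {
  "rows": [
    [[-0.07,1,0,0,0,0,1],[-0.07,1,0,0,0,0,1],[-0.07,1,0,0,0,0,1],[-0.07,1,0,0,0,0,1],[-0.07,1,0,0,0,0,1],[-0.07,1,0,0,0,0,1],[-0.07,1,0,0,0,0,1],[-0.07,1,0,0,0,0,1],[-0.07,1,0,0,0,0,1],[-0.07,1,0,0,0,0,1]]
  ]
}}

```text
t: 16.1
tool_pos: [0.4146, 0.3353, 0.3047]
tool_rot: [[0.123, 0.992, 0.0], [0.992, -0.123, -0.0], [-0.0, 0.0, -1.0]]
ft_force: [-0.2, 0.0, 0.2]
grip_width: 1.004
```

>>> {"op": "apply_moves", "data": {
  "rows": [
    [[0,1,-0.3,0,0,0.2,1],[0,0.7,-0.3,0,0,0,1],[0,0,-0.6,0,0,0,1],[0,0,0,0,0,0,1],[0,0,0,0,0,0,1],[0,0,0,0,0,0,1],[0,0,0,0,0,0,1],[0,0,0,0,0,0,1],[0,0,0,0,0,0,1],[0,0,0,0,0,0,1]]
  ]
}}

```text
t: 17.35
tool_pos: [0.4147, 0.3679, 0.2807]
tool_rot: [[0.095, 0.995, 0.0], [0.995, -0.095, 0.0], [0.0, 0.0, -1.0]]
ft_force: [-0.6, -0.5, -0.2]
grip_width: 1.006
```

Run:
```python
from h import *
p=env.camera("wrist");cv2.imwrite("pics/w4.png",p["color"]);wreds(p,0.036)
```

```text
red (436, 374, 43, 26) 570.0 129.4 size 49 80 ang 67.9
red (444, 164, 58, 89) 539.0 362.5 size 74 47 ang 86.5
red (274, 139, 91, 133) 416.4 374.2 size 104 63 ang 84.7
```

View pics/w4.png

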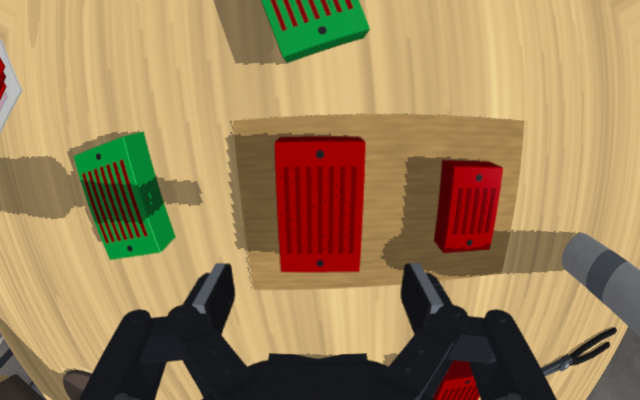

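>>> {"op": "apply_moves", "data": {
  "rows": [
    [[0,0.15,-1,0,0,0,1],[0,0,-1,0,0,0,1],[0,0,-1,0,0,0,1],[0,0,-1,0,0,0,1],[0,0,-0.7,0,0,0,1],[0,0,-0.3,0,0,0,1],[0,0,0,0,0,0,0],[0,0,0,0,0,0,0],[0,0,0,0,0,0,0],[0,0,0,0,0,0,0]]
  ]
}}

```text
t: 18.65
tool_pos: [0.415, 0.3711, 0.1815]
tool_rot: [[0.095, 0.995, 0.001], [0.995, -0.095, 0.001], [0.001, 0.001, -1.0]]
ft_force: [-0.2, -0.2, 3.7]
grip_width: 0.737
```

>>> {"op": "apply_moves", "data": {
  "rows": [
    [[0,0,0.5,0,0,0,0],[0,0,1,0,0,0,0],[0,0,1,0,0,0,0],[0,0,1,0,0,0,0],[0,0,1,0,0,0,0],[0,0,0.8,0,0,0,0],[0,0,0,0,0,0,0],[0.3,-0.8,0,0,0,0,0],[0.3,-1,0,0,0,0,0],[0.3,-1,0,0,0,0,0]]
  ]
}}

```text
t: 19.9
tool_pos: [0.433, 0.313, 0.286]
tool_rot: [[0.096, 0.995, -0.001], [0.995, -0.096, -0.001], [-0.001, -0.001, -1.0]]
ft_force: [0.3, -1.5, -1.4]
grip_width: 0.736
```

>>> {"op": "apply_moves", "data": {
  "rows": [
    [[0.35,-1,0,0,0,-0.02,0],[0.35,-1,0,0,0,-0.02,0],[0.35,-1,0,0,0,-0.02,0],[0.35,-1,0,0,0,-0.02,0],[0.35,-1,0,0,0,-0.02,0],[0.35,-1,0,0,0,-0.02,0],[0.35,-1,0,0,0,-0.02,0],[0.35,-1,0,0,0,-0.02,0],[0.35,-1,0,0,0,0,0],[0.35,-1,0,0,0,0,0]]
  ]
}}

```text
t: 21.15
tool_pos: [0.5027, 0.1128, 0.2865]
tool_rot: [[0.119, 0.993, -0.0], [0.993, -0.119, -0.0], [-0.0, -0.0, -1.0]]
ft_force: [-0.5, 0.4, -1.1]
grip_width: 0.74
```

>>> {"op": "apply_moves", "data": {
  "rows": [
    [[0.35,-1,0,0,0,0,0],[0.35,-1,0,0,0,0,0],[0.35,-1,0,0,0,0,0],[0.35,-1,0,0,0,0,0],[0.35,-1,0,0,0,0,0],[0.35,-0.9,0,0,0,0,0],[0,0,-0.7,0,0,0,0],[0,0,-0.7,0,0,0,0],[0,0,0,0,0,0,0],[0,0,0,0,0,0,0]]
  ]
}}

```text
t: 22.4
tool_pos: [0.5446, -0.0026, 0.2586]
tool_rot: [[0.117, 0.993, -0.001], [0.993, -0.117, 0.0], [-0.0, -0.001, -1.0]]
ft_force: [-0.0, 0.8, -0.2]
grip_width: 0.736
```

Run:
```python
from h import *
s=env.sense();print(s["tool_pos"].round(4),s["ft_force"].round(1))
p=env.camera("wrist");cv2.imwrite("pics/w5.png",cv2.resize(p["color"],(800,500)));wreds(p,s["tool_pos"][2]-.1795+.034);wreds(p,.048)
```

```text
[ 0.5446 -0.0026  0.2586] [-0.   0.8 -0.2]
red (238, 165, 160, 196) 545.1 6.3 size 103 63 ang 83.4
red (264, 0, 112, 136) 556.1 94.0 size 52 40 ang 83.5
red (238, 165, 160, 196) 540.2 -36.0 size 162 99 ang 83.4
red (264, 0, 112, 136) 557.5 102.0 size 82 64 ang 83.5
```

View pics/w5.png

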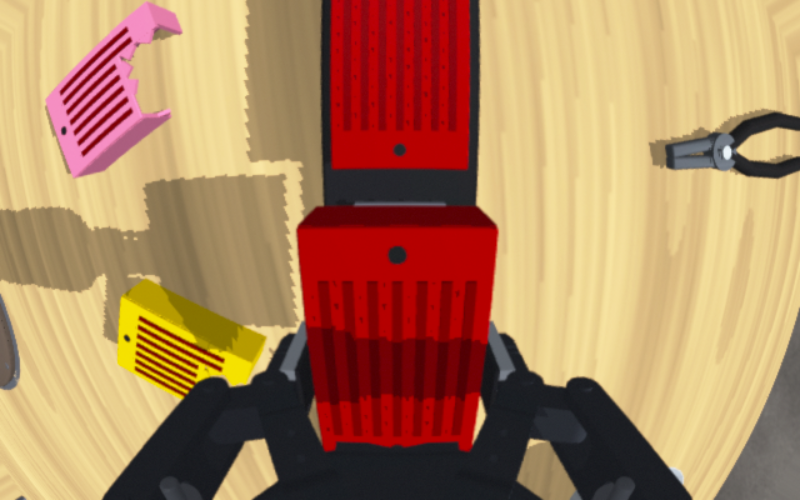

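The wrist view shows the new lens held squarely. Its far top edge is at v≈226, u 298–497, and the neighbour lens's edge is at v≈169. Next I compare these two edges.

Run:
```python
from h import *
p=env.camera("wrist");s=env.sense();zt=s["tool_pos"][2]-.1795+.034
a=np.array([wground(p,(u/1.25,226/1.25),zt)[:2] for u in (298,497)])
b=np.array([wground(p,(u/1.25,169/1.25),.048)[:2] for u in (332,469)])
ax=np.array([.117,.993])
print(zt,"held edge",a.mean(0),np.linalg.norm(a[1]-a[0]),"neigh edge",b.mean(0),np.linalg.norm(b[1]-b[0]))
print("held centre",a.mean(0)-.052*ax,"seat centre",b.mean(0)-.066*ax,"diff",(b-a).mean(0)-.014*ax)
g=np.array([wground(p,(u/1.25,204/1.25),.027)[:2] for u in (354,446)]);print("step far edge",g, "seat",g.mean(0)-.042*ax)
```

```text
0.11361857740659073 held edge [0.5508312  0.05128709] 0.06145231040914772 neigh edge [0.55363659 0.06163779] 0.06380132835883918
held centre [ 5.44747205e-01 -3.48914579e-04] seat centre [ 0.54591459 -0.00390021] diff [ 0.00116739 -0.00355129]
step far edge [[0.52706207 0.04357794]
 [0.57526538 0.03798221]] seat [ 0.54624973 -0.00092593]
```

>>> {"op": "apply_moves", "data": {
  "rows": [
    [[0.03,-0.2,0,0,0,0,0],[0,0,-0.5,0,0,0,0],[0,0,-0.5,0,0,0,0],[0,0,-0.5,0,0,0,0],[0,0,-0.5,0,0,0,0],[0,0,-0.4,0,0,0,0],[0,0,-0.3,0,0,0,0],[0,0,-0.25,0,0,0,0],[0,0,-0.2,0,0,0,0],[0,0,0,0,0,0,0]]
  ]
}}

```text
t: 23.75
tool_pos: [0.5453, -0.0071, 0.1955]
tool_rot: [[0.118, 0.993, -0.0], [0.993, -0.118, -0.0], [-0.0, -0.0, -1.0]]
ft_force: [-0.4, -0.4, -0.5]
grip_width: 0.738
```

No side contact, and the rim is now about 2 mm above the base. I set it down gently.

>>> {"op": "apply_moves", "data": {
  "rows": [
    [[0,0,-0.05,0,0,0,0],[0,0,-0.05,0,0,0,0],[0,0,0,0,0,0,0],[0,0,0,0,0,0,0],[0,0,0,0,0,0,0],[0,0,0,0,0,0,0],[0,0,0,0,0,0,0],[0,0,0,0,0,0,0],[0,0,0,0,0,0,0],[0,0,0,0,0,0,0]]
  ]
}}

```text
t: 25.0
tool_pos: [0.5454, -0.0071, 0.1937]
tool_rot: [[0.118, 0.993, 0.0], [0.993, -0.118, -0.0], [-0.0, 0.0, -1.0]]
ft_force: [0.0, -0.1, -1.3]
grip_width: 0.736
```

>>> {"op": "apply_moves", "data": {
  "rows": [
    [[0,0,-0.05,0,0,0,0],[0,0,-0.02,0,0,0,0],[0,0,0,0,0,0,0],[0,0,0,0,0,0,0],[0,0,0,0,0,0,0],[0,0,0,0,0,0,0],[0,0,0,0,0,0,0],[0,0,0,0,0,0,0],[0,0,0,0,0,0,0],[0,0,0,0,0,0,0]]
  ]
}}

```text
t: 26.25
tool_pos: [0.5453, -0.0071, 0.1934]
tool_rot: [[0.118, 0.993, 0.001], [0.993, -0.118, 0.0], [0.0, 0.001, -1.0]]
ft_force: [-2.7, 0.2, 8.3]
grip_width: 0.741
```

The base pushes back with 8 N at TCP height 0.1934 (0.1935 predicted), so the lens is home. I release it and go straight up.

>>> {"op": "apply_moves", "data": {
  "rows": [
    [[0,0,0,0,0,0,1],[0,0,0,0,0,0,1],[0,0,0,0,0,0,1],[0,0,0,0,0,0,1],[0,0,0.5,0,0,0,1],[0,0,1,0,0,0,1],[0,0,1,0,0,0,1],[0,0,1,0,0,0,1],[0,0,1,0,0,0,1],[0,0,1,0,0,0,1]]
  ]
}}

```text
t: 27.5
tool_pos: [0.5453, -0.0071, 0.3038]
tool_rot: [[0.118, 0.993, 0.001], [0.993, -0.118, -0.0], [0.0, 0.001, -1.0]]
ft_force: [0.5, -0.5, -0.7]
grip_width: 0.999
```

>>> {"op": "apply_moves", "data": {
  "rows": [
    [[-0.5,0,0.5,0,0,0,1],[-1,0,0.5,0,0,0,1],[-1,0,0.5,0,0,0,1],[-1,0,0.5,0,0,0,1],[-1,0,0,0,0,0,1],[-1,0,0,0,0,0,1],[-1,0,0,0,0,0,1],[-1,0,0,0,0,0,1],[0,0,0,0,0,0,1],[0,0,0,0,0,0,1]]
  ]
}}

```text
t: 28.75
tool_pos: [0.3955, -0.0071, 0.3424]
tool_rot: [[0.118, 0.993, 0.001], [0.993, -0.118, -0.0], [0.0, 0.001, -1.0]]
ft_force: [0.3, 0.2, 0.5]
grip_width: 1.001
```

Run:
```python
from h import *
p=env.camera("top");reds(p,0.048,(270,165,420,220));reds(p,.03,(430,165,510,255))
w=env.camera("side")
a=cv2.resize(p["color"][140:280,180:540],None,fx=2.2,fy=2.2,interpolation=cv2.INTER_CUBIC)
b=cv2.resize(w["color"][150:280,270:530],(560,280),interpolation=cv2.INTER_CUBIC)
H=np.zeros((588,792,3),np.uint8);H[:308]=a;H[308:,:560]=b;cv2.imwrite("pics/end.png",H)
```

```text
red (327, 179, 7, 21) 548 39 size 16 62 ang 83.2
red (287, 176, 37, 23) 556 113 size 106 64 ang 83.2
red (448, 194, 35, 29) 478 -366 size 99 79 ang 80.0
```

View pics/end.png

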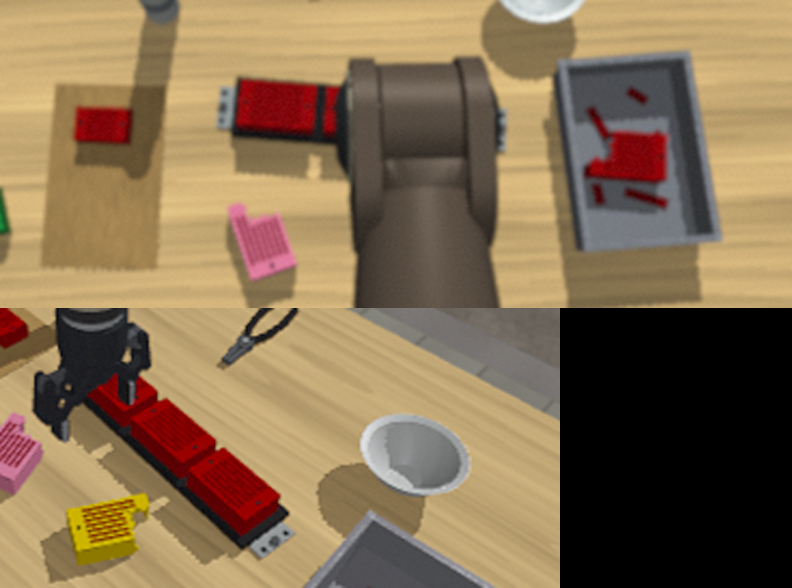

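The side view shows the new lens level with its neighbours. I move the arm aside for one last clear measurement.

>>> {"op": "apply_moves", "data": {
  "rows": [
    [[-0.3,1,0,0,0,0,1],[-0.3,1,0,0,0,0,1],[-0.3,1,0,0,0,0,1],[-0.3,1,0,0,0,0,1],[-0.3,1,0,0,0,0,1],[-0.3,1,0,0,0,0,1],[-0.3,1,0,0,0,0,1],[-0.3,1,0,0,0,0,1],[-0.3,1,0,0,0,0,1],[-0.3,1,0,0,0,0,1]]
  ]
}}

```text
t: 30.1
tool_pos: [0.3356, 0.1938, 0.3421]
tool_rot: [[0.118, 0.993, -0.0], [0.993, -0.118, -0.0], [-0.0, -0.0, -1.0]]
ft_force: [-0.0, -0.3, -1.0]
grip_width: 0.998
```

>>> {"op": "apply_moves", "data": {
  "rows": [
    [[0,1,0,0,0,0,1],[0,1,0,0,0,0,1],[0,1,0,0,0,0,1],[0,1,0,0,0,0,1],[0,1,0,0,0,0,1],[0,0,0,0,0,0,1],[0,0,0,0,0,0,1],[0,0,0,0,0,0,1],[0,0,0,0,0,0,1],[0,0,0,0,0,0,1]]
  ]
}}

```text
t: 31.35
tool_pos: [0.3354, 0.2926, 0.3424]
tool_rot: [[0.118, 0.993, 0.0], [0.993, -0.118, 0.0], [0.0, 0.0, -1.0]]
ft_force: [0.8, 0.3, -0.5]
grip_width: 1.005
```

Run:
```python
from h import *
p=env.camera("top");reds(p,0.048,(270,165,420,220));reds(p,.03,(430,165,510,255))
```

```text
red (366, 182, 36, 24) 528 -121 size 106 65 ang 83.2
red (327, 179, 36, 23) 542 -5 size 106 64 ang 83.2
red (287, 176, 37, 23) 556 113 size 106 64 ang 83.0
red (448, 194, 35, 29) 478 -367 size 102 79 ang 80.7
```

The new lens is midway between its neighbours and parallel to them, and both neighbours are where they started. I hand the job in.

```bash
python3 -c "
from bench import env
print(env.finish_job())"
```

```text
the job is handed in; nothing more can be done
None
```

I took the broken middle lens off and put it in the scrap box, then fitted the new large red lens on the freed middle seat. I handed the job in at about 31 s; it reports no verdict.

**Last checks:**
- **New lens:** in the top picture it reads (0.542, -0.005), within about 1 mm of the midpoint between its two neighbours, and parallel to them (83.2°). The base pushed back with 8 N, with the tool at 0.1934 m against the 0.1935 m expected when fully home. In the side picture it sits level with the other two.
- **Good lenses:** both read the same positions as at the start, to the millimetre.
- **Broken lens:** it lies flat in the box at about (0.478, -0.367), close to the box centre.
- **Bystanders:** I did not measure these again at the end. The small lens, pliers and reflector looked untouched in the last pictures; the spray can was mostly out of the crops.

**Disagreement:** the wrist and top cameras differed by about 3–5 mm on lens positions. I corrected the placing from the wrist view of the neighbouring lens's edge, which was well inside the 9 mm tolerance.

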